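# Open the squeeze-and-turn safety cap of the wax medium jar and park the cap on its saucer

## Task

Open the square jar of wax medium that stands in the wooden block: squeeze the two side tabs of its safety cap together, keep them squeezed while you turn the cap anticlockwise until you feel it come up softly against its end stop, lift it straight off and set it down upright, without dropping it, in the middle of the saucer. Squeeze firmly but do not crush the cap or strain the neck, and leave the jar seated in its block and the things round about where they are.

Things in the scene. Friction and masses are not known exactly. Their poses are not given: they have to be found in the camera images.
- cap_center (a point): The safety cap: grey plastic, round, 53 mm across, 40 mm high, 60 g, on the jar's neck. This point is its centre, on the axis, 20 mm above its lower edge; z is its axis. Two flat ribbed squeeze tabs stand out on its +y and -y sides: plates 22 mm wide, from 8 to 37 mm above the cap's lower edge, faces 32 mm from the axis (64 mm over both). The thin cap is crushed if a tab is pressed with over 60 N.
- cap: The same cap; origin at the centre of its lower edge. A sealing liner gives slight drag (under 0.25 N m). Bayonet lugs inside hold it down until it is turned anticlockwise (from above) to within 5 degrees of a solid end stop, 35 to 85 degrees on, unseen, depending on how tight it was closed. There it lifts straight off. Over 0.5 N m against the stop, or pulling too early, strains the neck.
- cap_tab0 (a joint): How far the tab on the cap's +y side is pressed in (m): 0 out, 0.0045 fully in. It slides straight in against a spring; 14 N holds it fully in.
- cap_tab1 (a joint): The same for the tab on the cap's -y side. Both fully in: 55 mm over both. A foot under each tab catches (anticlockwise) behind one of two posts on the jar's shoulder and passes only while both tabs are in by 3 mm or more. The posts end 5 mm above the cap's lower edge: keep fingertips 9 mm or more above that edge.
- jar: Square white plastic jar, 66 x 66 mm, 74 mm high to the shoulder, paper labels, about 0.75 kg, loose. Origin at the centre of its underside, z up. Its neck, 37 mm across, ends 112 mm above the origin and reaches 32 mm up into the cap, whose lower edge is 80 mm above the origin. It has about 1 mm of play in the pocket, which keeps it from turning; only its weight holds it down.
- jar_block: Wooden block 102 x 102 mm, 40 mm high, on a base board 112 x 160 x 10 mm screwed to the bench. Origin at the centre of its underside. Its square pocket is 68 mm wide, the pocket's floor 10 mm above the origin.
- saucer: White ceramic saucer, 152 mm across, 15 mm high with a low sloping rim, loose, 0.3 kg; flat inside to about 45 mm from its centre, inner floor 5 mm above the bench. Origin at the centre of its underside.
- tape_roll: Roll of masking tape lying flat, 93 mm across, 24 mm high, a bystander; origin at the centre of its underside.
- wax_scraper: Scraper with a wooden handle, 171 mm long, 18 mm high, lying on the bench, a bystander; origin at the centre of its underside.
- wax_lump_0: Lump of pale wax, 40 mm long, 19 mm high, a bystander; origin at the centre of its underside.
- wax_lump_1: Lump of reddish wax, 31 mm across, 22 mm high, a bystander; origin at the centre of its underside.
- tin_plum: Small open tin of set wax, 58 mm across, 50 mm high, a bystander; origin at the centre of its underside.
Not all that is in view belongs to the job. Leave any orange or pink look-alike of the cap alone.

How it is judged:
By the outcome, as a careful person would: the job done as asked, in the order asked, and still so for the second after the job is handed in, with the robot touching nothing.
It also fails if it takes over 72 s, if anything falls off the work surface, if the arm or the gripper's body presses on something with over 40 N, if the wrist force passes 120 N, or if a joint passes its speed limit or range.

## Robot

A 6-joint arm with a two-finger parallel gripper is mounted at the origin on a cart in front of the work surface, level with it; the furniture and walls round the work are solid. World frame = base frame: x ahead of the robot, y to its left, z up, the work surface at z = 0. Lengths are in m, angles in rad, forces in N, time in s.
With the tool pointing down it reaches from about 0.3 to 0.775 m from the base axis. Payload 14.6 kg.
Tool frame: the origin (TCP) lies midway between the tips of the shut fingers; the grasp point (between the pads) lies bot.hold_point_z behind it (bot.hold_point_z is the distance from the TCP to the grasp point, in m); z points along the fingers, y is the line along which they close (so a half turn about z gives the same grasp; the last joint's range is limited). The gripper opens to 85 mm and grips with 20 to 120 N. Pads are 22 mm wide; open, the fingers measure 114 mm over their backs; the gripper's body (76 mm by 85 mm) begins 54 mm behind the grasp point. The pads swing forward as they close: fully open they stand 13 mm farther back than shut.
Start: joints at [1.072, 0.3, 1.521, -0, 1.321, -0.067], TCP at [0.23, 0.5, 0.21] pointing down, gripper open.
Joint ranges: [-3.03, 3.03], [-0.79, 2.21], [0.23, 2.52], [-1.04, 4.18], [0, 3.07], [-2.55, 2.55]. Speed limits (rad/s): [2.22, 2.22, 2.57, 3.14, 3.14, 3.14].

## Interface

Orientations are given as a 3x3 rotation matrix whose columns are the frame's x, y, z axes.
In Python, from cell import status, cams, workorder, boxes_of, mark_of, bot gives the robot as it stands.
- The arm moves only by the tool send_rows, never from a script. Its argument "targets" is a list of rows, each a list of 4 numbers: the shift along the tool's x, y, z in m, then the turn about the tool's z in rad. In form: [[x, y, z, roll], ...]. A call has 1 to 20 rows; each row is the pose to reach, as a shift and turn from the pose commanded when the call began, along the tool's axes at that moment; what a row does not reach only later rows make up. A row lasts 1/12 s, in which the tool goes at most 41.7 mm and 7.16 degrees, less where a joint would pass 70% of its speed; a pose out of reach is approached as far as the arm can. A call with a gripper value outside its range is refused whole. "gripper" is the gripper command: -1 is shut, 1 is fully open, values between are in proportion, set as the call begins (left out, the last holds). The fingers move at their own pace and stop on an object; "grip_force" is the grip in N (left out, the last holds). Time passes only in rows, so rows that repeat a pose let the fingers close. It gives the time, the measured TCP pose, the force, the opening and the grip force at its end, in the units of the state.
- status.get_state(): the state, without advancing time (a new reading comes with each control period).
- cams.capture(name): name is "scene" or "top" or "wrist"; returns the picture (384x512x3 uint8, red, green, blue); there is no depth.
- cams.camera_model(name): a dict with "fx", "fy", "cx", "cy" (pixels), "view" (4x4, takes a point from world to camera coordinates). Camera axes: x right, y down, z forward; pixel columns grow to the right and rows downward; lengths in m; the calibration is good to about 2 mm. A picture is of the moment at which its call begins: read the wrist's pose just before it. camera_model takes no time and is no camera call; for the wrist camera it gives the pose at the moment of the call.
- workorder.job_done(): hands the job in; it is judged then, once.
Trained networks look in the newest picture that a camera, given by its name, has taken for a name from the list of things; names that differ only in an ending like _2 or _b are one class to them, and where a whole thing is asked for, a point or a joint stands for the part that bears it (a point fixed in the world has none). Each returns a list of dicts, best first, with "confidence" (0 to 1); they miss things now and then, are a little off and sometimes report something else, mostly with a low value. They report only what shows in the picture. A call takes as long as a camera call. They do not tell look-alikes from the thing itself.
- boxes_of(camera, query): "extent" ([centre column, centre row, width, height] in pixels, round what is visible of it).
- mark_of(camera, query): "position" ([column, row] in pixels: a listed point, or the origin of a listed thing).
The state is a dict: "t": time; "qpos": joint angles; "joint_vel": joint speeds; "effort": joint torques, N m; "tool_pos": TCP position; "tcp_rot": TCP orientation; "contact_force": force on the tool from outside, world axes, zero at the start; "moment": the same for the moment, N m; "opening": finger opening in m; "grip_force": force on a finger pad.
Only numpy, scipy, OpenCV 4.12 (cv2) and the standard library are available. Lean on these libraries where they do the work, as an engineer would, in place of code of your own. Each camera call takes 0.05 s, during which the arm holds its last target. There are 200 camera calls.

## Working session

There is one attempt and no reset: what is moved stays moved. The work goes in short steps, Python scripts to look and compute and a tool call to move; the robot and the scene stay as the last step left them, time stands still between calls to the robot, and variables do not carry over. Pictures are saved under pics/ and viewed, at most 11 in all, crops included, and the job is handed in when it is done.

Besides the shell and the picture viewer there is one more tool, called after "Request:" by a JSON object that holds its "api" and its "payload", one argument or row to a line. send_rows: Moves the arm, as the interface text tells. Its arguments: {"type":"object","properties":{"targets":{"type":"array"},"gripper":{"type":"number"},"grip_force":{"type":"number"}},"required":["targets"]}

```bash
mkdir -p pics; ls; cat > h.py <<'E'
import numpy as np, cv2
from cell import status, cams, workorder, boxes_of, mark_of, bot
def ray(cam,px):
    m=cams.camera_model(cam); V=np.array(m["view"]); R=V[:3,:3]; c=-R.T@V[:3,3]
    d=R.T@np.array([(px[0]-m["cx"])/m["fx"],(px[1]-m["cy"])/m["fy"],1]); return c,d/np.linalg.norm(d)
def at_z(cam,px,z):
    c,d=ray(cam,px); return c+d*(z-c[2])/d[2]
def proj(cam,p):
    m=cams.camera_model(cam); q=np.array(m["view"])@np.append(p,1); return np.array([m["fx"]*q[0]/q[2]+m["cx"],m["fy"]*q[1]/q[2]+m["cy"]])
def save(cam,name,box=None,s=1):
    im=cams.capture(cam)
    if box: im=im[box[1]:box[3],box[0]:box[2]]
    cv2.imwrite("pics/"+name,cv2.resize(im,None,fx=s,fy=s,interpolation=cv2.INTER_CUBIC)[...,::-1])
E
python3 - <<'E'
from h import *
np.set_printoptions(precision=4,suppress=True)
print(status.get_state(), bot.hold_point_z)
a=cams.capture("scene"); b=cams.capture("top")
cv2.imwrite("pics/a.png",cv2.resize(np.hstack([a,b]),(800,300),interpolation=cv2.INTER_AREA)[...,::-1])
cv2.imwrite("pics/top.png",cv2.resize(b,(800,600))[...,::-1])
for q in ["cap_center","cap","jar","jar_block","saucer"]:
    for c in ["scene","top"]:
        print(q,c,[(np.round(r["position"],1),round(r["confidence"],2)) for r in mark_of(c,q)][:4])
print([(np.round(r["extent"],1),round(r["confidence"],2)) for r in boxes_of("top","cap")])
for c in ["scene","top"]: print(ray(c,(256,192)))
E
```

```text
pics
{'t': 0.0, 'qpos': array([ 1.0724,  0.3005,  1.5216,  0.    ,  1.3207, -0.0666]), 'joint_vel': array([-0.0004, -0.0021,  0.0017, -0.0006,  0.0021, -0.0003]), 'effort': array([  0.0006, -54.3519, -36.178 ,  -0.0001,   0.0042,   0.    ]), 'tool_pos': array([0.23  , 0.4993, 0.2098]), 'tcp_rot': array([[-0.9082,  0.4185, -0.0006],
       [ 0.4185,  0.9082, -0.0011],
       [ 0.0001, -0.0012, -1.    ]]), 'contact_force': array([-0.4691,  0.2001, -0.1169]), 'moment': array([ 0.0482, -0.0423,  0.0382]), 'grip_force': 0.0, 'opening': 0.08569139280480442} 0.0187
cap_center scene [(array([255.6, 184.6]), 0.9), (array([219. , 234.2]), 0.71), (array([176.2, 184.9]), 0.7)]
cap_center top [(array([253.5, 204.5]), 0.75), (array([249.4, 252.3]), 0.69), (array([213. , 239.6]), 0.54), (array([249.2, 213.8]), 0.34)]
cap scene [(array([221.8, 239.6]), 0.86), (array([251.9, 191.9]), 0.64)]
cap top [(array([250. , 207.5]), 0.82), (array([210.7, 242.6]), 0.78), (array([254.8, 253.6]), 0.58)]
jar scene [(array([253.4, 213.9]), 0.79)]
jar top [(array([251.8, 213.1]), 0.57)]
jar_block scene [(array([251.8, 216.2]), 0.64)]
jar_block top [(array([254.4, 213.3]), 0.61)]
saucer scene [(array([325.5, 265. ]), 0.96)]
saucer top [(array([254. , 207.6]), 0.69), (array([333. , 221.6]), 0.63), (array([232. , 170.2]), 0.54)]
[(array([213.3, 242.9,  16. ,  17.9]), 0.81), (array([252.2, 205.3,  17.3,  17. ]), 0.69), (array([318.6, 174.4,  10.1,   9.9]), 0.32)]
(array([-0.3647, -0.7003,  0.7497]), array([ 0.6784,  0.5397, -0.4986]))
(array([0.2863, 0.0289, 1.3009]), array([ 0.2382, -0.0192, -0.971 ]))
```

View pics/a.png

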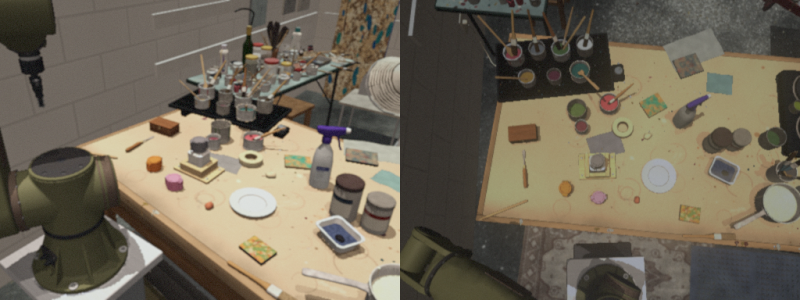

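```bash
python3 - <<'E'
from h import *
save("scene","sc.png",(150,140,400,310),3.2)
save("top","tc.png",(170,140,370,290),4)
E
```

```text
(no output)
```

View pics/sc.png

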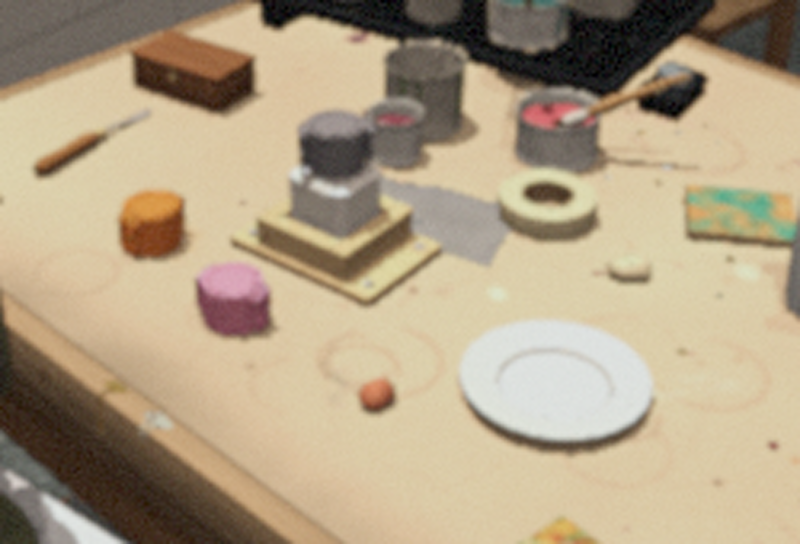

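View pics/tc.png

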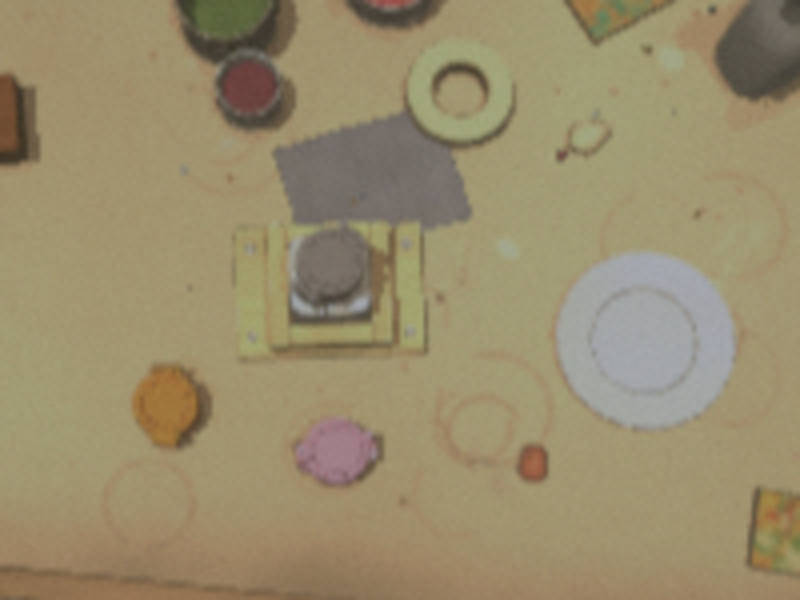

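The grey cap on the jar is at top (252,206) and scene (256,185). The orange one at top (212,241) and the pink one at top (254,252) lie on the bench, so they are the look-alikes. The saucer is at top (331,225). Next I'll triangulate.

```bash
cat >> h.py <<'E'
def tri(obs):
    A=np.zeros((3,3));b=np.zeros(3)
    for cam,px in obs:
        c,d=ray(cam,px);P=np.eye(3)-np.outer(d,d);A+=P;b+=P@c
    return np.linalg.solve(A,b)
def best(cam,q,near,key="position"):
    r=[(np.hypot(*(np.array(e[key][:2])-near)),e) for e in (mark_of if key=="position" else boxes_of)(cam,q)]
    r=[e for d,e in r if d<25]
    return np.array(r[0][key]) if r else None
E
python3 - <<'E'
from h import *
np.set_printoptions(precision=4,suppress=True)
cams.capture("scene");cams.capture("top")
m={}
for q,ns,nt in [("cap_center",(255,185),(252,206)),("jar",(252,210),(252,212)),("jar_block",(252,217),(252,213)),("saucer",(325,265),(331,225)),("tape_roll",(320,205),(285,163)),("tin_plum",(274,181),(232,162))]:
    s=best("scene",q,ns);t=best("top",q,nt)
    print(q,s,t, tri([("scene",s),("top",t)]) if s is not None and t is not None else None)
for z in (.11,.12,.13): print(at_z("top",(252.5,205.8),z+.0),at_z("scene",(255.3,184.6),z-.02))
print("saucer",at_z("top",(331,225),.012),at_z("scene",(324,259),.012))
st=status.get_state();m=cams.camera_model("wrist");V=np.array(m["view"]);c=-V[:3,:3].T@V[:3,3]
print("wrist cam in tool",st["tcp_rot"].T@(c-st["tool_pos"]),"axis",st["tcp_rot"].T@V[2,:3],m["fx"])
E
```

```text
cap_center [255.1 187. ] [251.6 205.6] [0.5367 0.0206 0.1021]
jar [250.6 214.7] [253.4 211.6] [0.5281 0.0203 0.0153]
jar_block [251.4 219.3] [251.3 214.5] [ 0.526   0.0233 -0.0021]
saucer [324.4 263.2] [331.2 225.8] [ 0.4788 -0.2496  0.0005]
tape_roll [318.7 206.9] [282.8 162.1] [ 0.7098 -0.0938 -0.0023]
tin_plum [272. 188.] [233.  164.6] [0.7051 0.0819 0.0037]
[0.534  0.0181 0.11  ] [0.5654 0.0422 0.09  ]
[0.5319 0.0182 0.12  ] [0.5513 0.031  0.1   ]
[0.5299 0.0183 0.13  ] [0.5372 0.0197 0.11  ]
saucer [ 0.4788 -0.2454  0.012 ] [ 0.4811 -0.2478  0.012 ]
wrist cam in tool [ 0.072   0.0007 -0.1629] axis [-0.2836 -0.      0.9589] 307.4052632143669
```

Request:
{"api": "send_rows", "payload": {
  "targets": [
    [-0.02,-0.013,-0.01,0.06],
    [-0.05,-0.033,-0.02,0.12],
    [-0.08,-0.052,-0.03,0.2],
    [-0.11,-0.072,-0.04,0.28],
    [-0.14,-0.091,-0.05,0.36],
    [-0.17,-0.111,-0.05,0.44],
    [-0.2,-0.13,-0.05,0.52],
    [-0.23,-0.15,-0.05,0.6],
    [-0.26,-0.169,-0.05,0.68],
    [-0.29,-0.189,-0.05,0.76],
    [-0.32,-0.209,-0.05,0.84],
    [-0.35,-0.228,-0.05,0.92],
    [-0.38,-0.248,-0.05,1.0],
    [-0.41,-0.267,-0.05,1.05],
    [-0.44,-0.287,-0.05,1.1],
    [-0.46,-0.3,-0.05,1.1],
    [-0.475,-0.31,-0.05,1.1],
    [-0.475,-0.31,-0.05,1.1],
    [-0.475,-0.31,-0.05,1.1],
    [-0.475,-0.31,-0.05,1.1]
  ],
  "gripper": 1,
  "grip_force": 25
}}

```text
t: 3.12
tool_pos: [0.5315, 0.0197, 0.2604]
tcp_rot: [[-0.039, 0.999, -0.0], [0.999, 0.039, 0.0], [0.0, -0.0, -1.0]]
contact_force: [0.9, -0.3, -0.3]
opening: 0.0854
grip_force: 0.0
```

```bash
python3 - <<'E'
from h import *
np.set_printoptions(precision=4,suppress=True)
st=status.get_state(); print(st["t"],st["tool_pos"],st["tcp_rot"],st["qpos"],st["joint_vel"])
save("wrist","w1.png",None,1.5)
for q in ["cap_center","cap","jar","jar_block"]:
    print(q,[(np.round(r["position"],1),round(r["confidence"],2)) for r in mark_of("wrist",q)])
print(boxes_of("wrist","cap"), boxes_of("wrist","cap_tab0"))
for z in [.11,.13]: print(proj("wrist",(.532,.02,z)))
E
```

```text
3.1167 [0.5315 0.0197 0.2604] [[-0.0392  0.9992 -0.0002]
 [ 0.9992  0.0392  0.0001]
 [ 0.0001 -0.0002 -1.    ]] [-0.0319  0.225   1.4988  0.0001  1.4179 -0.0711] [ 0.0122 -0.0075  0.0038 -0.0016  0.0006 -0.0006]
cap_center [(array([260.3, 176.9]), 0.88), (array([154. , 154.3]), 0.7), (array([181.7,  44.6]), 0.58)]
cap [(array([158.7, 155.6]), 0.81), (array([184.7,  44.3]), 0.74), (array([258.1, 168.6]), 0.59)]
jar [(array([259.4, 160.5]), 0.69)]
jar_block []
[{'extent': [259.2, 179.1, 61.3, 62.9], 'confidence': 0.93}, {'extent': [183.8, 40.6, 60.3, 54.3], 'confidence': 0.76}, {'extent': [152.7, 156.7, 47.8, 52.7], 'confidence': 0.58}] [{'extent': [150.7, 132.9, 20.4, 4.7], 'confidence': 0.59}, {'extent': [153.4, 38.1, 2.1, 22.4], 'confidence': 0.59}, {'extent': [207.6, 43.0, 8.0, 22.7], 'confidence': 0.5}, {'extent': [237.0, 157.1, 16.2, 17.7], 'confidence': 0.44}, {'extent': [260.4, 162.8, 57.1, 55.9], 'confidence': 0.43}, {'extent': [282.2, 195.8, 16.1, 18.6], 'confidence': 0.41}]
[257.2374 175.9033]
[257.202  180.5013]
```

View pics/w1.png

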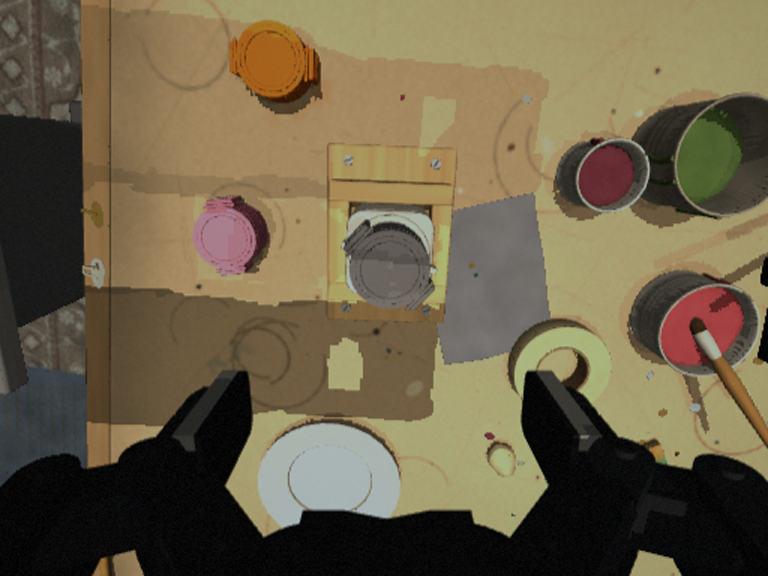

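The jar's grey cap is at wrist (260,177), with tabs at about (238,157) and (280,195). Orange is at (182,42) and pink at (152,156), both on the bench. The grey one standing on the jar fits, and I'll confirm it in an enlarged crop.

```bash
python3 - <<'E'
from h import *
save("wrist","w2.png",(215,130,305,220),6.6)
E
```

```text
(no output)
```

View pics/w2.png

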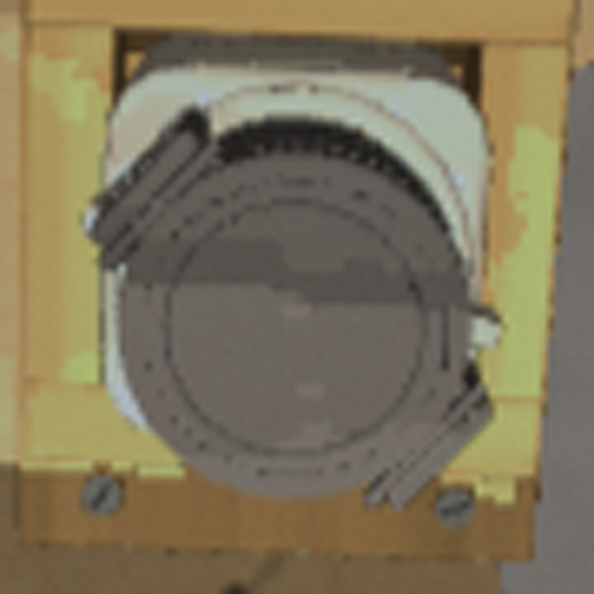

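```bash
python3 - <<'E'
from h import *
np.set_printoptions(precision=4,suppress=True)
f=lambda u,v,z=.127: at_z("wrist",(215+u/6.6,130+v/6.6),z)
print("ctr",f(295,322,.13), "rad",[np.linalg.norm(f(*p,.13)-f(295,322,.13)) for p in [(120,322),(470,322),(295,497)]])
for n,a,b in [("A",(95,225),(200,112)),("Ain",(105,265),(215,150)),("Bin",(370,500),(480,388)),("Bout",(402,506),(492,412))]:
    p,q=f(*a),f(*b); d=q-p; nrm=np.array([-d[1],d[0]])/np.hypot(*d[:2]); print(n,p,q,"len",np.hypot(*d[:2]),"dir deg",np.degrees(np.arctan2(d[1],d[0])),"dist",(p-f(295,322,.13))[:2]@nrm)
st=status.get_state();print(st["tool_pos"])
# block edges for z check: block top z=.05?/.04 width
print(np.linalg.norm(f(22,22,.04)-f(575,22,.04)),np.linalg.norm(f(22,22,.05)-f(575,22,.05)))
E
```

```text
ctr [0.5344 0.0217 0.13  ] rad [np.float64(0.025998785466276056), np.float64(0.025993235965825656), np.float64(0.02739665993448751)]
A [0.5042 0.0345 0.127 ] [0.5193 0.0518 0.127 ] len 0.022927345243831467 dir deg 48.995142707924686 dist 0.031162957493888255
Ain [0.5058 0.0286 0.127 ] [0.5216 0.0464 0.127 ] len 0.023831125044713027 dir deg 48.389875664872 dist 0.025909984980964793
Bin [ 0.5472 -0.0067  0.127 ] [0.5629 0.0119 0.127 ] len 0.0242991611822857 dir deg 49.74740509732826 dist -0.02810260200945394
Bout [ 0.5522 -0.0074  0.127 ] [0.565  0.0082 0.127 ] len 0.020192725938439456 dir deg 50.65270447912641 dist -0.032228236358288746
[0.5318 0.0195 0.2605]
0.10289851382561652 0.10021456275272193
```

Request:
{"api": "send_rows", "payload": {
  "targets": [
    [0.0,0.0,0.01,0.09],
    [0.001,0.001,0.025,0.18],
    [0.001,0.001,0.04,0.28],
    [0.002,0.002,0.06,0.38],
    [0.002,0.003,0.08,0.48],
    [0.002,0.003,0.092,0.58],
    [0.002,0.003,0.1,0.68],
    [0.002,0.003,0.1,0.75],
    [0.002,0.003,0.1,0.75],
    [0.002,0.003,0.1,0.75],
    [0.002,0.003,0.1,0.75]
  ]
}}

```text
t: 4.43
tool_pos: [0.5349, 0.0213, 0.1607]
tcp_rot: [[0.651, 0.759, 0.001], [0.759, -0.651, -0.0], [0.0, 0.0, -1.0]]
contact_force: [-0.3, -0.0, -0.8]
opening: 0.0854
grip_force: 0.0
```

```bash
python3 - <<'E'
from h import *
np.set_printoptions(precision=4,suppress=True)
st=status.get_state(); print(st["t"],st["tool_pos"],st["tcp_rot"][:2,:2],st["contact_force"],st["moment"])
m=mark_of
save("wrist","w3.png",None,1.5)
print(mark_of("wrist","cap_center"),proj("wrist",(.5346,.0217,.11)))
E
```

```text
4.4333 [0.5349 0.0213 0.1607] [[ 0.6506  0.7594]
 [ 0.7594 -0.6506]] [-0.2624 -0.0464 -0.8332] [0.0244 0.034  0.0166]
[{'position': [257.9, 210.2], 'confidence': 0.87}, {'position': [90.3, 134.1], 'confidence': 0.73}, {'position': [157.5, 258.3], 'confidence': 0.59}] [256.6028 207.3177]
```

View pics/w3.png

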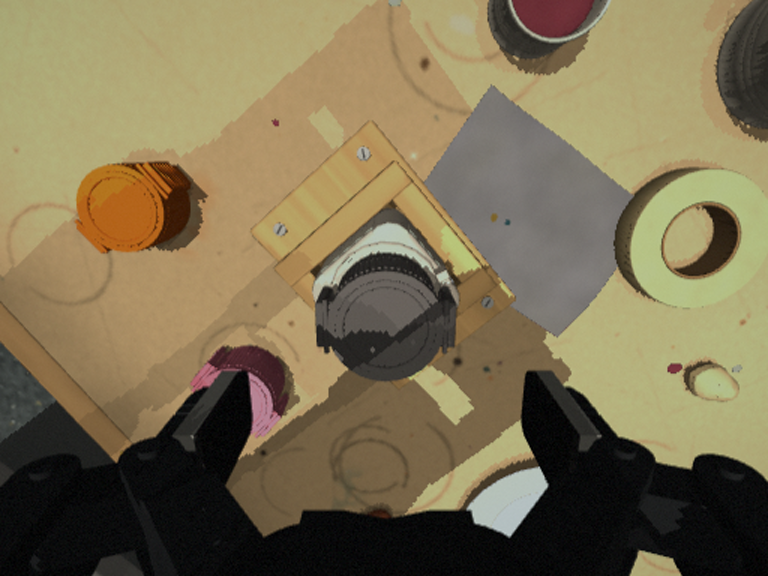

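```bash
cat > fit.py <<'E'
from h import *
np.set_printoptions(precision=4,suppress=True)
from scipy.optimize import minimize
st=status.get_state();R=st["tcp_rot"];p0=st["tool_pos"]
m=cams.camera_model("wrist");V=np.array(m["view"])
g=cv2.GaussianBlur(cams.capture("wrist").astype(np.float32),(0,0),0.8)
def P(X):
    q=X@V[:3,:3].T+V[:3,3]; return np.stack([m["fx"]*q[:,0]/q[:,2]+m["cx"],m["fy"]*q[:,1]/q[:,2]+m["cy"]],1).astype(np.float32)
# arc facing tool -x (near side in the picture), avoiding the tabs on tool +-y
a=np.radians(np.arange(180-50,180+51,2))
D=np.cos(a)[:,None]*R[:,0]+np.sin(a)[:,None]*R[:,1]
def s(x,y,r):
    c=p0+R[:,0]*x+R[:,1]*y; c=np.array([c[0],c[1],.13])
    f=lambda r:cv2.remap(g,P(c+r*D)[None],None,cv2.INTER_LINEAR)[0]
    return np.abs(f(r+.001)-f(r-.001)).sum(1).mean()
for r in (.0255,.026,.0265):
    b=max((s(x,y,r),x,y) for x in np.arange(-.005,.0051,.00025) for y in np.arange(-.003,.0031,.00025)); print(r,b)
# block: for the tool offset of tab edges see picture
E
python3 fit.py
```

```text
0.0255 (np.float32(135.56418), np.float64(-0.0017499999999999972), np.float64(-0.0004999999999999978))
0.026 (np.float32(136.86983), np.float64(-0.0012499999999999968), np.float64(-0.0002499999999999976))
0.0265 (np.float32(137.6335), np.float64(-0.0004999999999999961), np.float64(-0.0002499999999999976))
```

Request:
{"api": "send_rows", "payload": {
  "targets": [
    [-0.001,0,0.01,0],
    [-0.001,0,0.022,0],
    [-0.001,0,0.034,0],
    [-0.001,0,0.046,0],
    [-0.001,0,0.056,0],
    [-0.001,0,0.062,0],
    [-0.001,0,0.0635,0],
    [-0.001,0,0.0635,0],
    [-0.001,0,0.0635,0],
    [-0.001,0,0.0635,0]
  ]
}}

```text
t: 5.42
tool_pos: [0.5344, 0.0205, 0.0975]
tcp_rot: [[0.653, 0.758, 0.001], [0.758, -0.653, -0.0], [0.001, 0.001, -1.0]]
contact_force: [0.3, -0.5, -0.3]
opening: 0.0854
grip_force: 0.0
```

Request:
{"api": "send_rows", "payload": {
  "targets": [
    [0,0,0,0],
    [0,0,0,0],
    [0,0,0,0],
    [0,0,0,0],
    [0,0,0,0],
    [0,0,0,0],
    [0,0,0,0],
    [0,0,0,0],
    [0,0,0,0],
    [0,0,0,0]
  ],
  "gripper": -1,
  "grip_force": 22
}}

```text
t: 6.25
tool_pos: [0.5342, 0.0208, 0.0977]
tcp_rot: [[0.653, 0.758, 0.001], [0.758, -0.653, 0.0], [0.001, 0.0, -1.0]]
contact_force: [-3.6, 2.5, 8.0]
opening: 0.0533
grip_force: 24.0
```

```bash
cat > st.py <<'E'
from h import *
np.set_printoptions(precision=4,suppress=True)
s=status.get_state();R=s["tcp_rot"]
print("t%.2f"%s["t"],"pos",s["tool_pos"],"yawx",round(np.degrees(np.arctan2(R[1,0],R[0,0])),2),"F",R.T@s["contact_force"],"M",s["moment"],"open",round(s["opening"],4),"grip",round(float(s["grip_force"]),1))
E
python3 st.py
```

```text
t6.25 pos [0.5342 0.0208 0.0977] yawx 49.27 F [-0.4151 -4.3842 -8.0196] M [0.3973 0.7818 0.0218] open 0.0533 grip 24.0
```

Request:
{"api": "send_rows", "payload": {
  "targets": [
    [0,-0.0003,0,0],
    [0,-0.0005,0,0],
    [0,-0.0005,0,0],
    [0,-0.0005,0,0],
    [0,-0.0005,0,0]
  ],
  "grip_force": 32
}}

```text
t: 6.67
tool_pos: [0.534, 0.0209, 0.0978]
tcp_rot: [[0.653, 0.758, 0.001], [0.758, -0.653, -0.0], [0.001, 0.001, -1.0]]
contact_force: [-2.7, -0.0, 7.5]
opening: 0.0524
grip_force: 33.1
```

```bash
python3 st.py
```

```text
t6.67 pos [0.534  0.0209 0.0978] yawx 49.27 F [-1.7629 -1.9786 -7.5168] M [ 0.0483  0.4646 -0.0211] open 0.0524 grip 33.1
```

Request:
{"api": "send_rows", "payload": {
  "targets": [
    [0,0,0,-0.02],
    [0,0,0,-0.05],
    [0,0,0,-0.08],
    [0,0,0,-0.11],
    [0,0,0,-0.14],
    [0,0,0,-0.17],
    [0,0,0,-0.17],
    [0,0,0,-0.17]
  ]
}}

```text
t: 7.33
tool_pos: [0.5344, 0.0208, 0.098]
tcp_rot: [[0.515, 0.857, 0.002], [0.857, -0.515, -0.0], [0.001, 0.002, -1.0]]
contact_force: [-0.9, 0.9, 7.5]
opening: 0.053
grip_force: 33.0
```

```bash
python3 st.py
```

```text
t7.33 pos [0.5344 0.0208 0.098 ] yawx 59.01 F [ 0.3274 -1.2491 -7.4584] M [0.0237 0.073  0.0092] open 0.053 grip 33.0
```

Request:
{"api": "send_rows", "payload": {
  "targets": [
    [0,0,0,-0.02],
    [0,0,0,-0.05],
    [0,0,0,-0.08],
    [0,0,0,-0.11],
    [0,0,0,-0.14],
    [0,0,0,-0.17],
    [0,0,0,-0.2]
  ]
}}

```text
t: 7.92
tool_pos: [0.5344, 0.0209, 0.0979]
tcp_rot: [[0.333, 0.943, 0.002], [0.943, -0.333, 0.0], [0.001, 0.002, -1.0]]
contact_force: [-0.5, 0.7, 7.3]
opening: 0.0529
grip_force: 33.1
```

```bash
python3 st.py
```

```text
t7.92 pos [0.5344 0.0209 0.0979] yawx 70.54 F [ 0.466  -0.6934 -7.2726] M [ 0.174   0.1439 -0.0763] open 0.0529 grip 33.1
```

Request:
{"api": "send_rows", "payload": {
  "targets": [
    [0,0,0,-0.03],
    [0,0,0,-0.06],
    [0,0,0,-0.09],
    [0,0,0,-0.12]
  ]
}}

```text
t: 8.25
tool_pos: [0.5344, 0.0209, 0.098]
tcp_rot: [[0.218, 0.976, 0.002], [0.976, -0.218, 0.0], [0.001, 0.002, -1.0]]
contact_force: [-1.0, -0.1, 7.5]
opening: 0.0527
grip_force: 33.0
```

```bash
python3 st.py; python3 - <<'E'
from h import *
save("wrist","w4.png",(180,130,330,280),4)
E
```

```text
t8.25 pos [0.5344 0.0209 0.098 ] yawx 77.41 F [-0.2652 -0.9446 -7.4889] M [ 0.0578  0.1343 -0.0745] open 0.0527 grip 33.0
```

View pics/w4.png

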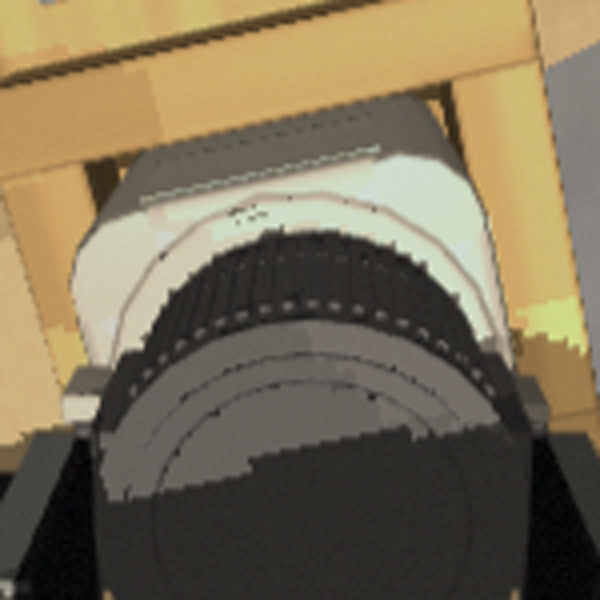

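The picture shows the cap turning with the fingers, its tabs at crop (85,390) and (535,385) between the pads, and the jar staying put. From here I'll take small steps and watch the moment.

Request:
{"api": "send_rows", "payload": {
  "targets": [
    [0,0,0,-0.02],
    [0,0,0,-0.04],
    [0,0,0,-0.06],
    [0,0,0,-0.08]
  ]
}}

```text
t: 8.63
tool_pos: [0.5343, 0.0209, 0.0979]
tcp_rot: [[0.14, 0.99, 0.002], [0.99, -0.14, 0.0], [0.0, 0.002, -1.0]]
contact_force: [-0.7, 0.7, 7.7]
opening: 0.0525
grip_force: 33.2
```

```bash
python3 st.py
```

```text
t8.63 pos [0.5343 0.0209 0.0979] yawx 81.97 F [ 0.6196 -0.7335 -7.7264] M [ 0.1994  0.1934 -0.0947] open 0.0525 grip 33.2
```

Request:
{"api": "send_rows", "payload": {
  "targets": [
    [0,0,0,-0.02],
    [0,0,0,-0.04]
  ]
}}

```text
t: 8.8
tool_pos: [0.5343, 0.0209, 0.0979]
tcp_rot: [[0.1, 0.995, 0.002], [0.995, -0.1, 0.0], [0.0, 0.002, -1.0]]
contact_force: [-0.5, 1.6, 7.8]
opening: 0.0525
grip_force: 33.3
```

```bash
python3 st.py
```

```text
t8.80 pos [0.5343 0.0209 0.0979] yawx 84.26 F [ 1.5196 -0.6012 -7.7825] M [ 0.123   0.3145 -0.105 ] open 0.0525 grip 33.3
```

Request:
{"api": "send_rows", "payload": {
  "targets": [
    [0,0,0,-0.02],
    [0,0,0,-0.04]
  ]
}}

```text
t: 8.97
tool_pos: [0.5342, 0.021, 0.0979]
tcp_rot: [[0.06, 0.998, 0.002], [0.998, -0.06, 0.0], [0.0, 0.002, -1.0]]
contact_force: [-2.7, 0.6, 8.5]
opening: 0.0526
grip_force: 33.3
```

```bash
python3 st.py
```

```text
t8.97 pos [0.5342 0.021  0.0979] yawx 86.56 F [ 0.4571 -2.7132 -8.5074] M [ 0.2525  0.3692 -0.0922] open 0.0526 grip 33.3
```

Request:
{"api": "send_rows", "payload": {
  "targets": [
    [0,0,0,-0.02],
    [0,0,0,-0.04]
  ]
}}

```text
t: 9.13
tool_pos: [0.5341, 0.0209, 0.0978]
tcp_rot: [[0.02, 1.0, 0.001], [1.0, -0.02, 0.0], [0.0, 0.001, -1.0]]
contact_force: [-3.3, -0.2, 8.7]
opening: 0.053
grip_force: 33.2
```

```bash
python3 st.py
```

```text
t9.13 pos [0.5341 0.0209 0.0978] yawx 88.85 F [-0.2296 -3.2941 -8.7024] M [ 0.0253  0.5652 -0.2111] open 0.053 grip 33.2
```

Request:
{"api": "send_rows", "payload": {
  "targets": [
    [0,0,0,0]
  ]
}}

```text
t: 9.22
tool_pos: [0.5341, 0.0209, 0.0978]
tcp_rot: [[0.02, 1.0, 0.001], [1.0, -0.02, 0.0], [0.0, 0.001, -1.0]]
contact_force: [-2.1, 0.1, 8.6]
opening: 0.053
grip_force: 33.2
```

```bash
python3 st.py
```

```text
t9.22 pos [0.5341 0.0209 0.0978] yawx 88.86 F [ 0.0605 -2.0927 -8.6295] M [ 0.1141  0.5286 -0.0874] open 0.053 grip 33.2
```

Request:
{"api": "send_rows", "payload": {
  "targets": [
    [0,0,0,-0.01]
  ]
}}

```text
t: 9.3
tool_pos: [0.534, 0.0209, 0.0978]
tcp_rot: [[0.011, 1.0, 0.001], [1.0, -0.011, 0.0], [0.0, 0.001, -1.0]]
contact_force: [-2.7, 0.2, 7.8]
opening: 0.0525
grip_force: 33.2
```

```bash
python3 st.py
```

```text
t9.30 pos [0.534  0.0209 0.0978] yawx 89.36 F [ 0.2081 -2.7357 -7.8345] M [ 0.0082  0.6153 -0.1867] open 0.0525 grip 33.2
```

Request:
{"api": "send_rows", "payload": {
  "targets": [
    [0,0,0,-0.02],
    [0,0,0,-0.02]
  ]
}}

```text
t: 9.47
tool_pos: [0.5341, 0.0208, 0.0978]
tcp_rot: [[-0.01, 1.0, 0.001], [1.0, 0.01, -0.0], [-0.0, 0.001, -1.0]]
contact_force: [-2.7, -0.4, 8.3]
opening: 0.0526
grip_force: 33.1
```

```bash
python3 st.py
```

```text
t9.47 pos [0.5341 0.0208 0.0978] yawx 90.57 F [-0.388  -2.6671 -8.2656] M [ 0.0129  0.4817 -0.1745] open 0.0526 grip 33.1
```

Request:
{"api": "send_rows", "payload": {
  "targets": [
    [0,0,0,-0.015],
    [0,0,0,-0.03],
    [0,0,0,-0.03]
  ]
}}

```text
t: 9.72
tool_pos: [0.5342, 0.0208, 0.0978]
tcp_rot: [[-0.04, 0.999, 0.001], [0.999, 0.04, -0.0], [-0.0, 0.001, -1.0]]
contact_force: [-2.3, -0.5, 8.0]
opening: 0.0528
grip_force: 33.0
```

```bash
python3 st.py
```

```text
t9.72 pos [0.5342 0.0208 0.0978] yawx 92.27 F [-0.3865 -2.3037 -8.0064] M [-0.0371  0.4128 -0.2532] open 0.0528 grip 33.0
```

Request:
{"api": "send_rows", "payload": {
  "targets": [
    [0,0,0,-0.01],
    [0,0,0,-0.02],
    [0,0,0,-0.02]
  ]
}}

```text
t: 9.97
tool_pos: [0.5341, 0.0208, 0.0978]
tcp_rot: [[-0.059, 0.998, 0.001], [0.998, 0.059, -0.0], [-0.0, 0.001, -1.0]]
contact_force: [-1.5, -1.1, 8.4]
opening: 0.0526
grip_force: 33.1
```

```bash
python3 st.py
```

```text
t9.97 pos [0.5341 0.0208 0.0978] yawx 93.39 F [-0.9829 -1.5856 -8.3739] M [-0.0994  0.4671 -0.3986] open 0.0526 grip 33.1
```

The moment rose steeply to -0.40 N m at 44°, past anything the liner drag could give, so this is the end stop. I'll back off slightly and start lifting gently.

Request:
{"api": "send_rows", "payload": {
  "targets": [
    [0,0,0,0.012],
    [0,0,0,0.025],
    [0,0,-0.0005,0.025],
    [0,0,-0.001,0.025],
    [0,0,-0.0015,0.025],
    [0,0,-0.002,0.025],
    [0,0,-0.002,0.025]
  ]
}}

```text
t: 10.55
tool_pos: [0.534, 0.0208, 0.0991]
tcp_rot: [[-0.034, 0.999, 0.001], [0.999, 0.034, -0.0], [-0.0, 0.001, -1.0]]
contact_force: [1.6, -1.0, 4.1]
opening: 0.0526
grip_force: 33.5
```

```bash
python3 st.py
```

```text
t10.55 pos [0.534  0.0208 0.0991] yawx 91.95 F [-1.075   1.537  -4.0798] M [-0.2684 -0.1637 -0.1245] open 0.0526 grip 33.5
```

Request:
{"api": "send_rows", "payload": {
  "targets": [
    [0,0,-0.0005,0],
    [0,0,-0.001,0],
    [0,0,-0.0015,0],
    [0,0,-0.0015,0]
  ]
}}

```text
t: 10.88
tool_pos: [0.5338, 0.0208, 0.1005]
tcp_rot: [[-0.034, 0.999, 0.0], [0.999, 0.034, -0.0], [-0.0, 0.0, -1.0]]
contact_force: [2.1, -1.0, 1.9]
opening: 0.0524
grip_force: 33.5
```

```bash
python3 st.py
```

```text
t10.88 pos [0.5338 0.0208 0.1005] yawx 91.95 F [-1.1134  2.0489 -1.9385] M [-0.2521 -0.3613 -0.1572] open 0.0524 grip 33.5
```

Request:
{"api": "send_rows", "payload": {
  "targets": [
    [0,0,-0.0007,0],
    [0,0,-0.0014,0],
    [0,0,-0.002,0],
    [0,0,-0.002,0]
  ]
}}

```text
t: 11.22
tool_pos: [0.5334, 0.021, 0.1021]
tcp_rot: [[-0.034, 0.999, -0.001], [0.999, 0.034, 0.0], [0.0, -0.001, -1.0]]
contact_force: [1.6, -0.3, -0.6]
opening: 0.0522
grip_force: 34.3
```

```bash
python3 st.py
```

```text
t11.22 pos [0.5334 0.021  0.1021] yawx 91.96 F [-0.3868  1.5933  0.5656] M [ 0.0852 -0.1454 -0.0603] open 0.0522 grip 34.3
```

Request:
{"api": "send_rows", "payload": {
  "targets": [
    [0,0,-0.0015,0],
    [0,0,-0.003,0],
    [0,0,-0.0045,0],
    [0,0,-0.006,0],
    [0,0,-0.008,0]
  ]
}}

```text
t: 11.63
tool_pos: [0.5336, 0.0209, 0.1105]
tcp_rot: [[-0.034, 0.999, -0.0], [0.999, 0.034, -0.0], [-0.0, -0.0, -1.0]]
contact_force: [-0.2, -0.2, 0.4]
opening: 0.0524
grip_force: 34.5
```

```bash
python3 st.py
```

```text
t11.63 pos [0.5336 0.0209 0.1105] yawx 91.95 F [-0.2365 -0.2341 -0.399 ] M [ 0.0233  0.0043 -0.0491] open 0.0524 grip 34.5
```

Request:
{"api": "send_rows", "payload": {
  "targets": [
    [0,0,-0.005,0],
    [0,0,-0.012,0],
    [0,0,-0.02,0],
    [0,0,-0.03,0],
    [0,0,-0.04,0],
    [0,0,-0.05,0],
    [0,0,-0.06,0],
    [0,0,-0.068,0],
    [0,0,-0.07,0],
    [0,0,-0.07,0]
  ]
}}

```text
t: 12.47
tool_pos: [0.5339, 0.0209, 0.1811]
tcp_rot: [[-0.034, 0.999, 0.001], [0.999, 0.034, -0.0], [-0.0, 0.001, -1.0]]
contact_force: [-0.5, -0.3, -0.9]
opening: 0.0523
grip_force: 34.5
```

```bash
python3 st.py; python3 - <<'E'
from h import *
save("scene","s5.png",(200,130,380,290),4)
E
```

```text
t12.47 pos [0.5339 0.0209 0.1811] yawx 91.95 F [-0.2885 -0.4623  0.8801] M [ 0.0822 -0.0122 -0.0197] open 0.0523 grip 34.5
```

View pics/s5.png

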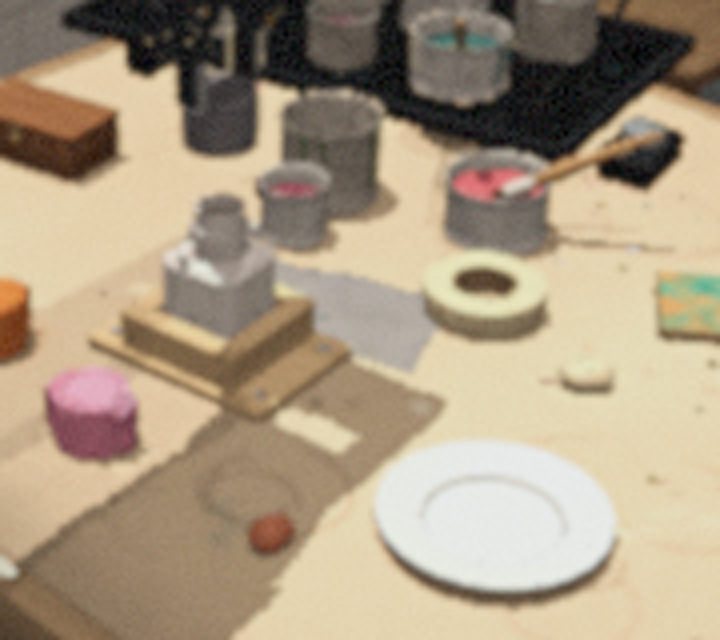

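The cap is off and held. The jar still sits in its block with its neck bare, and the saucer is at scene (324,258). Carrying the cap over.

Request:
{"api": "send_rows", "payload": {
  "targets": [
    [-0.008,-0.002,0,0],
    [-0.024,-0.006,0,0],
    [-0.046,-0.011,0,0],
    [-0.07,-0.017,0,0],
    [-0.096,-0.023,0,0],
    [-0.122,-0.029,0,0],
    [-0.148,-0.035,0,0],
    [-0.174,-0.041,0,0],
    [-0.2,-0.048,0,0],
    [-0.224,-0.053,0,0],
    [-0.244,-0.058,0,0],
    [-0.258,-0.061,0,0],
    [-0.266,-0.063,0,0],
    [-0.266,-0.063,0,0],
    [-0.266,-0.063,0,0],
    [-0.266,-0.063,0,0]
  ]
}}

```text
t: 13.85
tool_pos: [0.4799, -0.2464, 0.1802]
tcp_rot: [[-0.035, 0.999, -0.0], [0.999, 0.035, 0.0], [0.0, -0.0, -1.0]]
contact_force: [0.2, -0.3, -0.5]
opening: 0.0526
grip_force: 34.5
```

```bash
python3 st.py; python3 - <<'E'
from h import *
np.set_printoptions(precision=4,suppress=True)
im=cams.capture("wrist"); cams.capture("top")
for r in mark_of("wrist","saucer"): print("mark",r,at_z("wrist",r["position"],0))
for r in boxes_of("wrist","saucer"): print("box",r,at_z("wrist",r["extent"][:2],.012))
for r in mark_of("wrist","cap"): print("cap",r)
print("pred",proj("wrist",(.4793,-.2475,.005)))
cv2.imwrite("pics/w6.png",cv2.resize(im,None,fx=1.5,fy=1.5)[...,::-1])
E
```

```text
t13.85 pos [ 0.4799 -0.2464  0.1802] yawx 91.98 F [-0.3431  0.1948  0.4903] M [ 0.0023 -0.0475  0.0225] open 0.0526 grip 34.5
mark {'position': [259.2, 169.7], 'confidence': 0.94} [ 0.4824 -0.2456  0.    ]
cap {'position': [257.2, 225.2], 'confidence': 0.7}
pred [256.4144 171.9895]
```

View pics/w6.png

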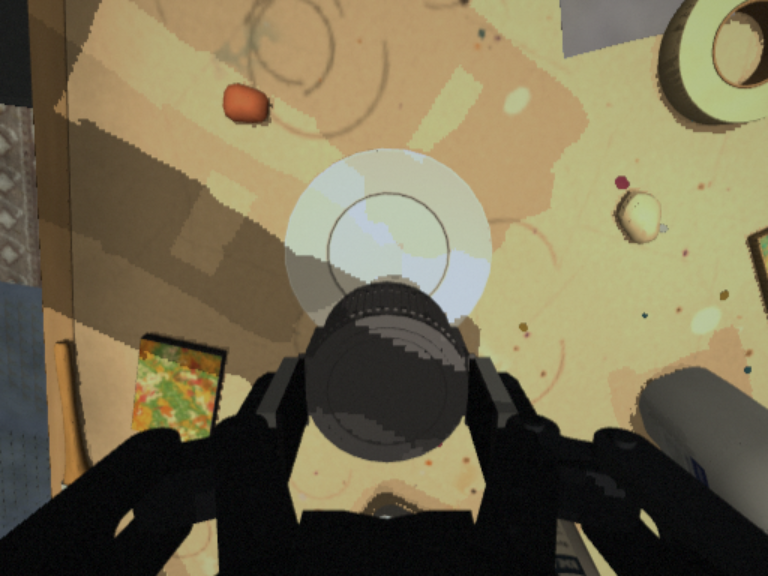

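The saucer centre is at wrist (259,170), about (0.480, -0.247), with the cap right above it. Descending.

Request:
{"api": "send_rows", "payload": {
  "targets": [
    [0,0,0.008,0],
    [0,0,0.022,0],
    [0,0,0.04,0],
    [0,0,0.06,0],
    [0,0,0.08,0],
    [0,0,0.1,0],
    [0,0,0.118,0],
    [0,0,0.132,0],
    [0,0,0.142,0],
    [0,0,0.149,0],
    [0,0,0.154,0],
    [0,0,0.156,0],
    [0,0,0.158,0],
    [0,0,0.16,0],
    [0,0,0.16,0],
    [0,0,0.16,0]
  ]
}}

```text
t: 15.43
tool_pos: [0.4799, -0.2472, 0.0207]
tcp_rot: [[-0.034, 0.999, 0.0], [0.999, 0.034, -0.0], [-0.0, 0.0, -1.0]]
contact_force: [-0.3, 0.2, -1.7]
opening: 0.0524
grip_force: 34.5
```

```bash
python3 st.py
```

```text
t15.43 pos [ 0.4799 -0.2472  0.0207] yawx 91.95 F [ 0.1765 -0.3126  1.7178] M [-0.017  -0.0291 -0.0108] open 0.0524 grip 34.5
```

Request:
{"api": "send_rows", "payload": {
  "targets": [
    [0,0,0.001,0],
    [0,0,0.002,0],
    [0,0,0.003,0],
    [0,0,0.004,0],
    [0,0,0.004,0],
    [0,0,0.004,0]
  ]
}}

```text
t: 15.93
tool_pos: [0.4798, -0.2471, 0.0163]
tcp_rot: [[-0.034, 0.999, -0.0], [0.999, 0.034, 0.0], [0.0, -0.0, -1.0]]
contact_force: [-0.2, -0.9, -1.2]
opening: 0.0528
grip_force: 34.5
```

```bash
python3 st.py
```

```text
t15.93 pos [ 0.4798 -0.2471  0.0163] yawx 91.95 F [-0.8592 -0.183   1.2478] M [ 0.0395 -0.0448  0.0634] open 0.0528 grip 34.5
```

Request:
{"api": "send_rows", "payload": {
  "targets": [
    [0,0,0.0007,0],
    [0,0,0.0015,0],
    [0,0,0.0015,0]
  ]
}}

```text
t: 16.18
tool_pos: [0.4799, -0.2473, 0.0151]
tcp_rot: [[-0.034, 0.999, 0.0], [0.999, 0.034, -0.0], [-0.0, 0.0, -1.0]]
contact_force: [-1.5, -0.0, 2.0]
opening: 0.0526
grip_force: 34.9
```

```bash
python3 st.py
```

```text
t16.18 pos [ 0.4799 -0.2473  0.0151] yawx 91.95 F [ 0.0218 -1.4511 -1.9718] M [-0.0851  0.0802  0.0153] open 0.0526 grip 34.9
```

Request:
{"api": "send_rows", "payload": {
  "targets": [
    [0,0,0.0005,0],
    [0,0,0.001,0],
    [0,0,0.001,0]
  ]
}}

```text
t: 16.43
tool_pos: [0.48, -0.2473, 0.0149]
tcp_rot: [[-0.034, 0.999, 0.0], [0.999, 0.034, -0.0], [-0.0, 0.0, -1.0]]
contact_force: [-6.1, 2.8, 13.2]
opening: 0.0523
grip_force: 37.3
```

```bash
python3 st.py
```

```text
t16.43 pos [ 0.48   -0.2473  0.0149] yawx 91.95 F [  2.9664  -6.0437 -13.2456] M [ 0.3514  1.0271 -0.0045] open 0.0523 grip 37.3
```

Request:
{"api": "send_rows", "payload": {
  "targets": [
    [0,0,-0.0005,0],
    [0,0,-0.001,0],
    [0,0,-0.001,0]
  ],
  "grip_force": 20
}}

```text
t: 16.68
tool_pos: [0.4799, -0.2472, 0.015]
tcp_rot: [[-0.034, 0.999, 0.0], [0.999, 0.034, -0.0], [-0.0, 0.0, -1.0]]
contact_force: [-0.7, 0.2, 3.9]
opening: 0.0524
grip_force: 35.3
```

Request:
{"api": "send_rows", "payload": {
  "targets": [
    [0,0,0,0],
    [0,0,0,0],
    [0,0,0,0],
    [0,0,0,0]
  ],
  "gripper": 0.35
}}

```text
t: 17.02
tool_pos: [0.4797, -0.2471, 0.0147]
tcp_rot: [[-0.034, 0.999, -0.0], [0.999, 0.034, 0.0], [0.0, -0.0, -1.0]]
contact_force: [1.0, -1.0, -0.6]
opening: 0.0578
grip_force: 10.2
```

Request:
{"api": "send_rows", "payload": {
  "targets": [
    [0,0,0,0],
    [0,0,0,0],
    [0,0,0,0],
    [0,0,0,0],
    [0,0,0,0]
  ],
  "gripper": 0.6
}}

```text
t: 17.43
tool_pos: [0.4798, -0.2472, 0.0149]
tcp_rot: [[-0.034, 0.999, 0.0], [0.999, 0.034, -0.0], [-0.0, 0.0, -1.0]]
contact_force: [0.3, 0.6, -0.0]
opening: 0.0682
grip_force: 0.0
```

Request:
{"api": "send_rows", "payload": {
  "targets": [
    [0,0,0,0],
    [0,0,0,0],
    [0,0,0,0],
    [0,0,0,0],
    [0,0,0,0],
    [0,0,0,0],
    [0,0,0,0]
  ],
  "gripper": 1
}}

```text
t: 18.02
tool_pos: [0.4798, -0.2471, 0.0149]
tcp_rot: [[-0.034, 0.999, -0.0], [0.999, 0.034, 0.0], [0.0, -0.0, -1.0]]
contact_force: [0.3, 0.6, -0.2]
opening: 0.0854
grip_force: 0.0
```

```bash
python3 st.py
```

```text
t18.02 pos [ 0.4798 -0.2471  0.0149] yawx 91.95 F [0.5878 0.3523 0.2487] M [0.0289 0.0532 0.0512] open 0.0854 grip 0.0
```

Released. Now I'll go straight up and look.

Request:
{"api": "send_rows", "payload": {
  "targets": [
    [0,0,-0.005,0],
    [0,0,-0.012,0],
    [0,0,-0.025,0],
    [0,0,-0.045,0],
    [0,0,-0.07,0],
    [0,0,-0.1,0],
    [0,0,-0.13,0],
    [0,0,-0.16,0],
    [0,0,-0.18,0],
    [0,0,-0.185,0],
    [0,0,-0.185,0],
    [0,0,-0.185,0]
  ]
}}

```text
t: 19.02
tool_pos: [0.4795, -0.247, 0.1993]
tcp_rot: [[-0.034, 0.999, -0.001], [0.999, 0.034, 0.0], [0.0, -0.001, -1.0]]
contact_force: [0.1, -0.5, 0.4]
opening: 0.0856
grip_force: 0.0
```

```bash
python3 st.py; python3 - <<'E'
from h import *
save("wrist","w7.png",None,1.5)
save("scene","s7.png",(200,130,380,290),4)
E
```

```text
t19.02 pos [ 0.4795 -0.247   0.1993] yawx 91.95 F [-0.5223  0.0776 -0.3691] M [-0.0276  0.0413  0.0107] open 0.0856 grip 0.0
```

View pics/w7.png

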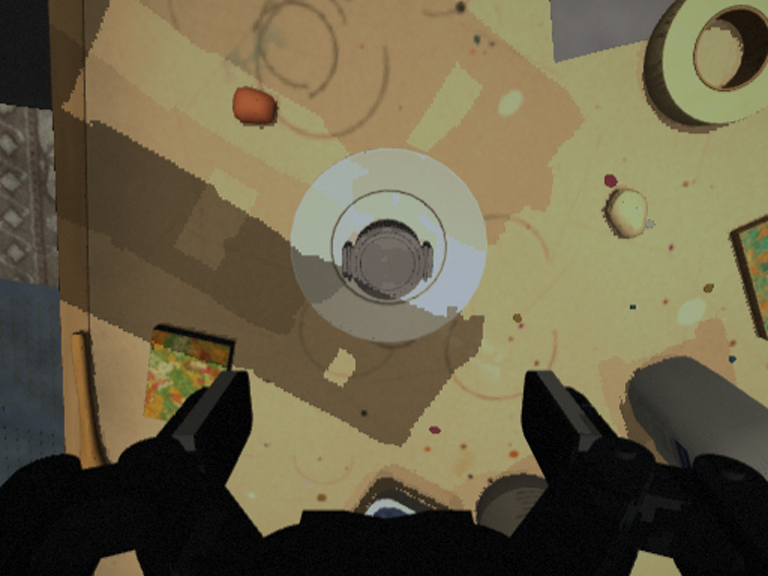

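View pics/s7.png

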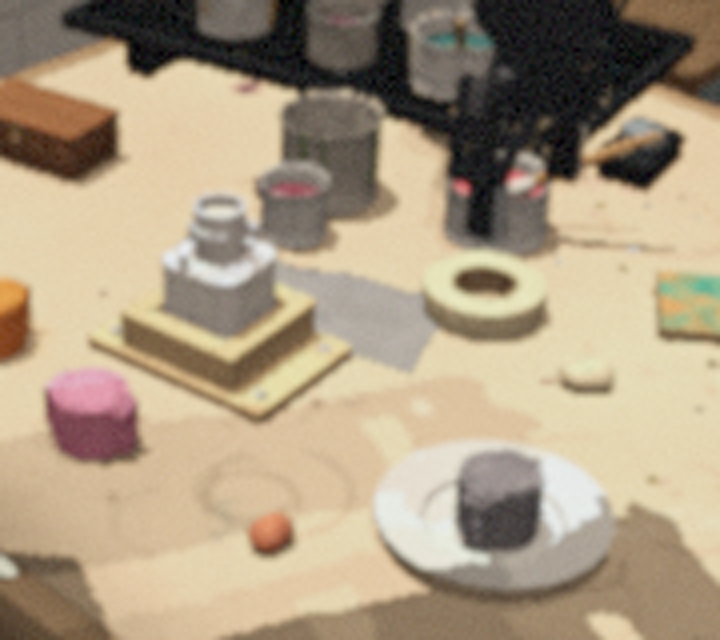

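The cap stands upright in the middle of the saucer, at wrist 1.5x (388,258) inside the inner ring centred at (389,248). The jar is still seated and the bystanders are where they were.

```bash
python3 -c "
from cell import workorder
print(workorder.job_done())"
```

```text
the job is handed in; nothing more can be done
None
```

I opened the jar and handed the job in at about 19 s: the cap came off at its end stop after a turn of about 44° and stands upright in the middle of the saucer, with the jar still seated in its block.

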